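# Pack the jar lids and portion jars into the push-button keeper

### The arm

A 6-joint arm with a two-finger parallel gripper is mounted at the origin on the work surface. World frame = base frame: x ahead of the robot, y to its left, z up, the work surface at z = 0. Lengths are in m, angles in rad, forces in N, time in s.
With the tool pointing down it reaches from about 0.225 to 0.875 m from the base axis. Payload 3.4 kg.
Tool frame: the origin (TCP) lies on the centre line of the jaws, within the pads' length; the fingertips stand 17 mm ahead of it and the grasp point (between the pads) lies 2 mm behind it (nose_length is the distance from the TCP to the fingertips, in m); z points along the fingers, y is the line along which they close (so a half turn about z gives the same grasp; the last joint's range is limited). The gripper opens to 85 mm and grips with 20 to 120 N. Pads are 22 mm wide; open, the fingers measure 114 mm over their backs; the gripper's body (76 mm by 85 mm) begins 54 mm behind the grasp point. The pads swing forward as they close: fully open they stand 13 mm farther back than shut.
Start: joints at [1.171, 0.276, 1.505, -0, 1.361, -0.121], TCP at [0.158, 0.553, 0.227] pointing down, gripper open.
Joint ranges: [-2.89, 2.89], [-0.75, 2.08], [0.22, 2.7], [-1.18, 4.32], [0.11, 2.71], [-2.7, 2.7]. Speed limits (rad/s): [2.57, 2.57, 3.14, 3.14, 3.14, 3.14].

### API

Orientations are given as a unit quaternion [w, x, y, z].
In Python, from rig import get_state, get_image, sign_off, find_in, place_of, nose_length gives the robot as it stands.
- The arm moves only by the tool apply_moves, never from a script. Its argument "deltas" is one flat list of numbers, 5 for each row, row after row: the finger opening in mm, from 0 to 85.4, then the shift along the tool's x, y, z in mm, then the turn about the tool's z in degrees. A call has 1 to 12 rows; each row is the pose to reach, as a shift and turn from the pose commanded when the call began, along the tool's axes at that moment; what a row does not reach only later rows make up. A row lasts 1/12 s, in which the tool goes at most 41.7 mm and 7.16 degrees, less where a joint would pass 70% of its speed; a pose out of reach is approached as far as the arm can. A call with a gripper value outside its range is refused whole. The fingers move at their own pace and stop on an object; "squeeze" is the grip in N (left out, the last holds). Time passes only in rows, so rows that repeat a pose let the fingers close. It gives the time, the measured TCP pose, the force, the opening and the grip force at its end, in the units of the state.
- get_state(): the state, without advancing time (a new reading comes with each control period).
- get_image(name): name is "scene" or "top" or "wrist"; returns a dict with "frame" (400x640x3 uint8, red, green, blue), "K" (3x3 intrinsics, pixels), "position" and "orientation" of the camera in the world. Camera axes: x right, y down, z forward; pixel columns grow to the right and rows downward; lengths in m; the calibration is good to about 2 mm. A picture is of the moment at which its call begins. There is no depth.
- sign_off(): hands the job in; it is judged then, once.
Trained networks look in a picture, given as the dict that the camera call returned (one of the last four; its "shot" number tells which), for a name from the list of things; names that differ only in an ending like _2 or _b are one class to them, and where a whole thing is asked for, a point or a joint stands for the part that bears it (a point fixed in the world has none). Each returns a list of dicts, best first, with "score" (0 to 1); they miss things now and then, are a little off and sometimes report something else, mostly with a low value. They report only what shows in the picture. A call takes as long as a camera call. They do not tell look-alikes from the thing itself.
- find_in(query, picture): "point" ([column, row] in pixels, amid what is visible of it).
- place_of(query, picture): "point" ([column, row] in pixels: a listed point, or the origin of a listed thing).
The state is a dict: "clock": time; "qpos": joint angles; "qd": joint speeds; "effort": joint torques, N m; "position": TCP position; "ee_rot": TCP orientation; "contact_force": force on the tool from outside, world axes, zero at the start; "moment": the same for the moment, N m; "width": finger opening in m; "gripper_force": force on a finger pad.
Only numpy, scipy, OpenCV 4.12 (cv2) and the standard library are available. Lean on these libraries where they do the work, as an engineer would, in place of code of your own. Each camera call takes 0.05 s, during which the arm holds its last target. There are 200 camera calls.

### The job

Press the red button on the white keeper so its sprung lid pops up, and steady the lid with the gripper, held back firmly against its stop till it stands still. Then stand every silicone jar lid from the drainer upright between the tines inside the keeper, one to a slot, and set every small portion jar down on the floor of the keeper's empty compartment. Finally push the lid down until it latches shut, and leave the other breakfast things where they are.

Things in the scene. Friction and masses are not known exactly. Their poses are not given: they have to be found in the camera images.
- keeper: White box, fixed, outside 108 (x) by 258 mm (y), walls 4 thick, 85 tall, floor 5 thick; lid top at 92 when shut. Origin: centre of underside; x away from the robot to the hinge side, y left; yaw to 0.25 rad. Inside, own y -11 to 125 mm: three tine slots; -125 to -15: jar compartment; between them a divider to 35 mm height. A 60 wide, 50 tall block in front (x -110 to -54) carries the button.
- slot0 (a point): Floor point, middle of the first slot (keeper y 19 mm). Slots: 16 mm clear width along keeper y, between 5 mm round tines rising 29 mm above the floor, 17 mm before and behind the middle. A disc stands with axis along keeper y, centre 35 mm above this point; rails 7 mm high, 27 mm before and behind, stop it rolling. Slots are 38 mm apart: open the fingers only a little there.
- slot1 (a point): The same for the middle slot (own y 57 mm).
- slot2 (a point): The same for the third slot (own y 95 mm; the left wall's inside is 30 mm further).
- bay (a point): Middle of the jar compartment's floor: 100 mm (keeper x) by 110 mm (keeper y). Two jars fit, one behind the other at 24 to 26 mm either side of this point along keeper x; gripping along keeper y leaves 33 mm beside a jar on each side.
- lid (a joint): Lid angle, rad: 0 shut and latched; spring rest about 1.75 (leaning back past upright); stop 1.9. Steel panel 110 mm deep, 260 wide, 7 thick (2 below to 5 above the hinge line when shut), 180 g. Pulled over from behind, then pressed down near its front edge: 3 N against the spring, in the last 5 mm some 8 N more to snap the latch. Springs up if let go unlatched.
- lid_edge (a point): Middle of the lid's front (free) edge, 110 mm from the hinge line; moves with the lid: about 195 mm above the tray when open.
- lid_hinge (a point): Middle of the hinge line at the keeper's back top edge, 87 mm high; the line runs along keeper y.
- release (a joint): Travel of the release button in m: 0 out, 0.006 fully in (down). It frees the lid at about 0.0045; needs about 5 N at the bottom; springs back.
- release_top (a point): Top centre of the round red button, 28 mm across, on the keeper's front block, pressed straight down. It lies 32 mm in front of the keeper's front wall; the lid swings up and away from it towards the back.
- drainer: Grey draining rack, fixed, 90 mm (its x) by 150 mm (its y), floor 6 mm thick, to the left of the keeper. Origin at the centre of its underside. Three slots like the keeper's at own y = -38, 0 and 38 mm, tines up to 34 mm above the tray. The discs in it stand with centres about 41 mm and tops 76 mm above the tray.
- disc_pink: Pink silicone jar lid: a plain solid disc 70 mm across and 10 mm thick, 35 g. Origin at its centre, own y axis = the disc's axis. Starts standing on edge in one of the drainer's three slots (which one varies; it may lean up to 0.2 rad), axis along the drainer's y. May be absent.
- disc_mint: Mint green silicone jar lid: a plain solid disc 70 mm across and 10 mm thick, 35 g. Origin at its centre, own y axis = the disc's axis. Starts standing on edge in one of the drainer's three slots (which one varies; it may lean up to 0.2 rad), axis along the drainer's y. May be absent.
- disc_yellow: Yellow silicone jar lid: a plain solid disc 70 mm across and 10 mm thick, 35 g. Origin at its centre, own y axis = the disc's axis. Starts standing on edge in one of the drainer's three slots (which one varies; it may lean up to 0.2 rad), axis along the drainer's y. May be absent.
- portion0: First portion jar: small closed amber glass jar with a yellow cap, upright cylinder 44 mm across and 42 mm tall, 90 g, standing on the tray to the right of the keeper. Origin at the centre of its underside, z up. May be absent.
- portion1: Second portion jar: small closed amber glass jar with a yellow cap, upright cylinder 44 mm across and 42 mm tall, 90 g, standing on the tray to the right of the keeper. Origin at the centre of its underside, z up. May be absent.
- preserve: Bystander: big closed jar of apricot preserve, 68 mm across, 95 mm tall, behind the keeper. Leave alone.
- sugar: Bystander: steel sugar tin, 90 mm across, 110 mm tall, behind the keeper. Leave alone.
- mug: Bystander: blue mug, 80 mm across, 90 mm tall, back left. Leave alone.
- salt: Bystander: white salt shaker, 40 mm across, 75 mm tall, right of the keeper. Leave alone.
Mind the look-alikes: they are no part of the job. What is shaped like the disc_yellow but black is not meant. What is shaped like the portion1 but grey is not meant.

How it is judged:
On the way, in this order (a step that is already met when the one before it is completed fails the run):
1. the button is pressed and the lid pops up (beyond 1.3 rad) (value of joint lid above 1.3 rad), for 0.1 s.
2. the fingers rest on the raised lid (more than 0.05 N) and it stands still (under 0.15 rad/s, beyond 1.4 rad) for 0.3 s (contact force between the fingers and lid above 0.05 N and value of joint lid above 1.4 rad and velocity of joint lid between -0.15 and 0.15 rad/s), for 0.3 s.
At the end, for the whole second after the job is handed in: Each disc present is on edge in a keeper slot (centre 30-50 mm above its underside, axis within 0.35 rad of keeper y), each jar on the jar compartment floor, not stacked (origin under 40 mm above the underside), all at rest, lid shut (under 0.05 rad) (z of disc_pink in the frame of keeper between 0.03 and 0.05 m and y of disc_pink in the frame of keeper between 0 and 0.12 m and x of disc_pink in the frame of keeper between -0.05 and 0.05 m and angle between the y axis of each of disc_pink, disc_mint, disc_yellow and the y axis of keeper, either way round below 0.35 rad and linear speed of each of disc_pink, disc_mint, disc_yellow, portion0, portion1 below 0.03 m/s and z of disc_mint in the frame of keeper between 0.03 and 0.05 m and y of disc_mint in the frame of keeper between 0 and 0.12 m and x of disc_mint in the frame of keeper between -0.05 and 0.05 m and z of disc_yellow in the frame of keeper between 0.03 and 0.05 m and y of disc_yellow in the frame of keeper between 0 and 0.12 m and x of disc_yellow in the frame of keeper between -0.05 and 0.05 m and z of portion0 in the frame of keeper between -0.002 and 0.04 m and y of portion0 in the frame of keeper between -0.125 and -0.015 m and x of portion0 in the frame of keeper between -0.05 and 0.05 m and z of portion1 in the frame of keeper between -0.002 and 0.04 m and y of portion1 in the frame of keeper between -0.125 and -0.015 m and x of portion1 in the frame of keeper between -0.05 and 0.05 m and value of joint lid below 0.05 rad); the robot touches nothing.
It fails at once if the preserve, sugar tin, mug or salt is shoved more than 4 cm (distance of any of preserve, sugar, mug, salt from where it was at the start of the episode above 0.04 m).
Of disc_pink, disc_mint, disc_yellow only 2 to 3 are there at a start; the rules pass over those that are not, and their reading is None.
Of portion0, portion1 only 1 to 2 are there at a start; the rules pass over those that are not, and their reading is None.
At some moment in a run one of portion0, portion1 may be knocked a few centimetres aside while the robot is not near it.
It also fails if it takes over 210 s, if anything falls off the work surface, if the arm or the gripper's body presses on something with over 40 N, if the wrist force passes 120 N, or if a joint passes its speed limit or range.

## Working session

There is one attempt and no reset: what is moved stays moved. The work goes in short steps, Python scripts to look and compute and a tool call to move; the robot and the scene stay as the last step left them, time stands still between calls to the robot, and variables do not carry over. Pictures are saved under pics/ and viewed, at most 14 in all, crops included, and the job is handed in when it is done.

Besides the shell and the picture viewer there is one more tool, called by a JSON object that holds its "name" and its "arguments", one argument or row to a line. apply_moves: Moves the arm, as the interface text tells. Its arguments: {"type":"object","properties":{"deltas":{"type":"array"},"squeeze":{"type":"number"}},"required":["deltas"]}

```bash
ls; mkdir -p pics
cat > h.py <<'E'
import numpy as np, cv2
from rig import *
from scipy.spatial.transform import Rotation as R
def rot(q): return R.from_quat([q[1],q[2],q[3],q[0]]).as_matrix()
def ray(im,p):
    K=np.array(im["K"]); d=np.linalg.inv(K)@[p[0],p[1],1]
    return np.array(im["position"]), rot(im["orientation"])@d
def onz(im,p,z):
    o,d=ray(im,p); return o+d*(z-o[2])/d[2]
def proj(im,P):
    c=rot(im["orientation"]).T@(np.array(P)-im["position"]); c=np.array(im["K"])@c; return c[:2]/c[2]
def tri(a,b):
    (o1,d1),(o2,d2)=a,b
    d1=d1/np.linalg.norm(d1);d2=d2/np.linalg.norm(d2)
    A=np.eye(3)*2-np.outer(d1,d1)-np.outer(d2,d2)
    P=np.linalg.solve(A,(np.eye(3)-np.outer(d1,d1))@o1+(np.eye(3)-np.outer(d2,d2))@o2)
    n=np.cross(d1,d2);return P,abs((o2-o1)@n/np.linalg.norm(n))
def save(im,n): cv2.imwrite(f"pics/{n}.png",cv2.cvtColor(np.array(im["frame"]),cv2.COLOR_RGB2BGR))
def tool(P):
    "shift in tool mm from current pose to world P"
    s=get_state(); return (rot(s["ee_rot"]).T@(np.array(P)-s["position"]))*1000
E
python3 - <<'E'
from h import *
a=get_image("scene");b=get_image("top")
save(a,"scene0");save(b,"top0")
np.set_printoptions(precision=3,suppress=True)
print(nose_length, get_state()["ee_rot"],a["position"],b["position"])
for q in "keeper slot0 slot2 bay lid_edge lid_hinge release_top drainer disc_pink disc_mint disc_yellow portion0 portion1 preserve sugar mug salt".split():
    A=place_of(q,a);B=place_of(q,b)
    print(q,[(np.round(x["point"]),round(x["score"],2)) for x in A[:3]],[(np.round(x["point"]),round(x["score"],2)) for x in B[:3]], *(tri(ray(a,A[0]["point"]),ray(b,B[0]["point"])) if A and B else ()))
E
```

```text
pics
0.017 [-0.     0.139  0.99  -0.001] [ 1.559 -0.036  0.876] [ 0.433 -0.077  0.946]
keeper [(array([339., 210.]), 0.97)] [(array([315., 222.]), 0.96)] [ 0.556 -0.063 -0.013] 0.006316676371642186
slot0 [(array([452., 192.]), 0.64)] [(array([311., 218.]), 0.22)] [0.592 0.1   0.122] 0.328157441382766
slot2 [(array([452., 192.]), 0.64)] [(array([311., 218.]), 0.22)] [0.592 0.1   0.122] 0.328157441382766
bay [] [(array([159., 249.]), 0.28)]
lid_edge [(array([339., 176.]), 0.78)] [(array([310., 237.]), 0.77)] [ 0.509 -0.058  0.088] 0.004919571676089582
lid_hinge [(array([342., 195.]), 0.83)] [(array([307., 190.]), 0.79)] [ 0.616 -0.049  0.099] 0.00048815403159572585
release_top [(array([338., 176.]), 0.61), (array([259., 211.]), 0.2)] [(array([312., 250.]), 0.47)] [ 0.479 -0.063  0.066] 0.005011865916489716
drainer [(array([452., 195.]), 0.63)] [(array([170., 248.]), 0.71)] [0.493 0.303 0.005] 0.009121187480732878
disc_pink [(array([455., 188.]), 0.43)] [(array([159., 248.]), 0.82)] [0.493 0.312 0.036] 0.0011545987296145825
disc_mint [] []
disc_yellow [(array([441., 186.]), 0.71), (arra
[... 404 characters left out ...]
198.]), 0.74), (array([259., 206.]), 0.5), (array([260., 184.]), 0.49)] [(array([420., 268.]), 0.78), (array([413., 218.]), 0.78), (array([449., 233.]), 0.68)] [ 0.442 -0.393 -0.075] 0.08570125961081525
preserve [(array([296., 259.]), 0.74)] [(array([354., 140.]), 0.58), (array([309., 250.]), 0.3)] [ 0.775 -0.176 -0.006] 0.0005563463639599119
sugar [(array([398., 264.]), 0.62)] [(array([246., 138.]), 0.56), (array([178., 243.]), 0.23)] [ 0.786  0.112 -0.004] 0.0058344135893767775
mug [(array([465., 250.]), 0.65)] [(array([172., 165.]), 0.86)] [ 0.715  0.31  -0.015] 0.00729876923412383
salt [(array([209., 221.]), 0.75)] [(array([468., 188.]), 0.76)] [ 0.636 -0.46   0.007] 0.009475894756642778
```

View pics/top0.png

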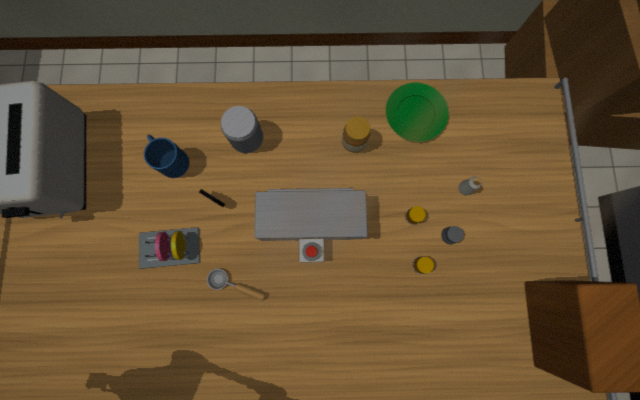

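View pics/scene0.png

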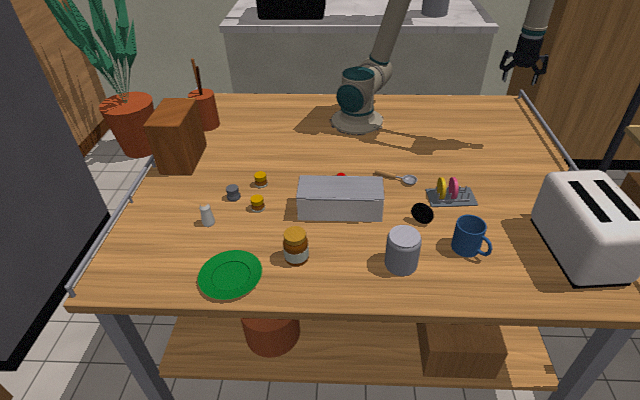

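The top view shows the pink disc at (162,246), the yellow one at (178,244), no mint, and jars at (417,215) and (425,265). The grey jar at (453,235) and the black disc at (211,198) are look-alikes. The keeper is shut, with its button at (312,251).

Run:
```python
from h import *
np.set_printoptions(precision=4,suppress=True)
b=get_image("top");f=np.array(b["frame"]).astype(int)
hsv=cv2.cvtColor(np.array(b["frame"]),cv2.COLOR_RGB2HSV)
# lid: low saturation in region
m=((hsv[...,1]<50)&(hsv[...,2]>90)).astype(np.uint8); mm=np.zeros_like(m); mm[180:244,245:380]=m[180:244,245:380]
mm=cv2.morphologyEx(mm,cv2.MORPH_OPEN,np.ones((3,3)))
n,l,st,c=cv2.connectedComponentsWithStats(mm);i=1+st[1:,4].argmax();print(st[i])
ys,xs=np.where(l==i)
W=np.array([onz(b,(x,y),.092)[:2] for x,y in zip(xs,ys)]).astype(np.float32)
print(cv2.minAreaRect(W))
red=(f[...,0]>150)&(f[...,1]<70)&(f[...,2]<70);ys,xs=np.where(red[230:265,295:330]);p=(xs.mean()+295,ys.mean()+230)
print("red",p,onz(b,p,.055))
for p in [(417,215),(425,265)]: 
    y=(hsv[...,0]>18)&(hsv[...,0]<32)&(hsv[...,1]>200)&(hsv[...,2]>150)
    yy,xx=np.where(y[p[1]-13:p[1]+13,p[0]-13:p[0]+13]);q=(xx.mean()+p[0]-13,yy.mean()+p[1]-13);print("jar",len(xx),q,onz(b,q,.042))
for nme,p in [("pink",(162,246)),("yel",(178,244)),("drain",(170,248))]: print(nme,onz(b,p,.06 if nme!="drain" else 0.006))
print(rot(get_state()["ee_rot"]))
```

```text
[ 255  188  112   50 5340]
((0.5656392574310303, -0.05760413408279419), (0.25815585255622864, 0.11398972570896149), 89.96109008789062)
red (np.float64(nan), np.float64(nan)) [nan nan nan]
jar 0 (np.float64(nan), np.float64(nan)) [nan nan nan]
jar 0 (np.float64(nan), np.float64(nan)) [nan nan nan]
pink [0.4957 0.2948 0.06  ]
yel [0.4997 0.2573 0.06  ]
drain [0.4942 0.2971 0.006 ]
[[-0.9614  0.2751  0.0001]
 [ 0.2751  0.9614  0.0001]
 [-0.0001  0.0001 -1.    ]]<stdin>:12: RuntimeWarning: Mean of empty slice.
  ret = ret.dtype.type(ret / rcount)
<stdin>:16: RuntimeWarning: Mean of empty slice.
```

{"name": "apply_moves", "arguments": {
  "deltas": [0,-478,-499,0,-16,0,-478,-499,0,-16,0,-478,-499,0,-16,0,-478,-499,0,-16,0,-478,-499,0,-16,0,-478,-499,0,-16,0,-478,-499,0,-16,0,-478,-499,0,-16,0,-478,-499,0,-16,0,-478,-499,0,-16,0,-478,-499,0,-16,0,-478,-499,0,-16]
}}

```text
clock: 2.85
position: [0.3911, 0.1102, 0.2276]
ee_rot: [0.001, -0.0, 1.0, 0.0]
contact_force: [1.2, 0.6, -0.6]
width: -0.0003
gripper_force: 0.0
```

{"name": "apply_moves", "arguments": {
  "deltas": [0,-89,-168,0,0,0,-89,-168,0,0,0,-89,-168,0,0,0,-89,-168,0,0,0,-89,-168,0,0,0,-89,-168,0,0,0,-89,-168,0,0]
}}

```text
clock: 3.43
position: [0.4799, -0.0568, 0.2268]
ee_rot: [-0.0, 0.001, 1.0, 0.0]
contact_force: [-0.8, 0.4, -0.8]
width: 0.0001
gripper_force: 0.0
```

Run:
```python
from h import *
np.set_printoptions(precision=4,suppress=True)
w=get_image("wrist");save(w,"w1");print(get_state()["position"],get_state()["ee_rot"],w["position"])
for q in ["release_top","lid_edge","keeper"]:
    for r in place_of(q,w)[:2]: print(q,r["point"],r["score"],onz(w,r["point"],{"release_top":.056,"lid_edge":.09,"keeper":0}[q]))
```

```text
[ 0.4792 -0.0557  0.2269] [-0.0006  0.0004  1.      0.0006] [ 0.3991 -0.0574  0.3729]
release_top [313.6, 172.8] 0.67 [ 0.4818 -0.0609  0.056 ]
lid_edge [317.6, 212.6] 0.77 [ 0.5098 -0.0571  0.09  ]
keeper [317.2, 226.9] 0.81 [ 0.5635 -0.0576  0.    ]
```

View pics/w1.png

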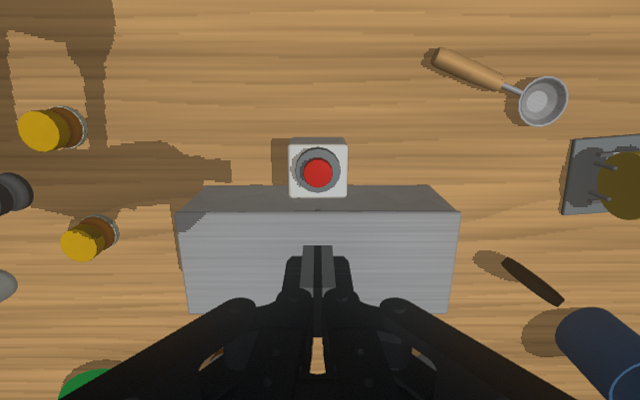

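Pictured: button at (318,173) and the lid front edge along row 212, level, so the yaw is about 0. The keeper centre is near (0.566, -0.058).

{"name": "apply_moves", "arguments": {
  "deltas": [0,5,-1,40,0,0,5,-1,80,0,0,5,-1,120,0,0,5,-1,140,0,0,5,-1,147,0,0,5,-1,151,0,0,5,-1,154,0,0,5,-1,156,0,0,5,-1,158,0,0,5,-1,158,0]
}}

```text
clock: 4.47
position: [0.4754, -0.0569, 0.0701]
ee_rot: [0.001, -0.0, 1.0, -0.0]
contact_force: [0.6, 0.0, 0.1]
width: 0.0004
gripper_force: 0.0
```

{"name": "apply_moves", "arguments": {
  "deltas": [0,0,0,2,0,0,0,0,4,0,0,0,0,5,0,0,0,0,6,0,0,0,0,6,0]
}}

```text
clock: 4.88
position: [0.4755, -0.0571, 0.0636]
ee_rot: [0.001, -0.0, 1.0, -0.0]
contact_force: [0.7, -0.5, 3.3]
width: -0.0003
gripper_force: 2.0
```

Run:
```python
from h import *
a=get_image("scene");save(a,"s1");cv2.imwrite("pics/s1c.png",cv2.resize(cv2.imread("pics/s1.png")[130:240,260:430],None,fx=3,fy=3))
```

```text
(no output)
```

View pics/s1c.png

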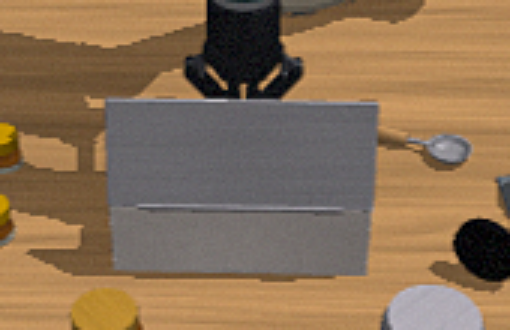

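The lid is up. Next I raise the tool and push the lid back against its stop with the closed fingertips.

{"name": "apply_moves", "arguments": {
  "deltas": [0,0,0,-40,0,0,0,0,-80,0,0,0,0,-118,0,0,-40,0,-118,0,0,-80,0,-118,0,0,-115,0,-118,0,0,-130,0,-118,0,0,-136,0,-118,0,0,-142,0,-118,0,0,-146,0,-118,0,0,-150,0,-118,0,0,-150,0,-118,0]
}}

```text
clock: 5.93
position: [0.6243, -0.0568, 0.1812]
ee_rot: [-0.0, -0.0, 1.0, 0.0]
contact_force: [0.1, -0.5, -0.6]
width: -0.0
gripper_force: 0.0
```

{"name": "apply_moves", "arguments": {
  "deltas": [0,-3,0,0,0,0,-6,0,0,0,0,-9,0,0,0,0,-12,0,0,0,0,-14,0,0,0,0,-14,0,0,0,0,-14,0,0,0,0,-14,0,0,0,0,-14,0,0,0]
}}

```text
clock: 6.68
position: [0.628, -0.0567, 0.1813]
ee_rot: [-0.011, -0.0, 1.0, 0.0]
contact_force: [-20.7, -1.3, 11.3]
width: -0.0002
gripper_force: 11.2
```

{"name": "apply_moves", "arguments": {
  "deltas": [0,4,0,0,0,0,5,0,0,0,0,5,0,0,0,0,5,0,0,0,0,5,0,0,0,0,5,0,0,0,0,5,0,0,0,0,5,0,0,0]
}}

```text
clock: 7.35
position: [0.6277, -0.0567, 0.1814]
ee_rot: [-0.006, -0.0, 1.0, 0.0]
contact_force: [-11.0, 0.0, 6.6]
width: -0.0002
gripper_force: 6.3
```

Run:
```python
from h import *
a=get_image("scene");save(a,"s2");cv2.imwrite("pics/s2c.png",cv2.resize(cv2.imread("pics/s2.png")[120:240,240:480],None,fx=3,fy=3))
```

```text
(no output)
```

View pics/s2c.png

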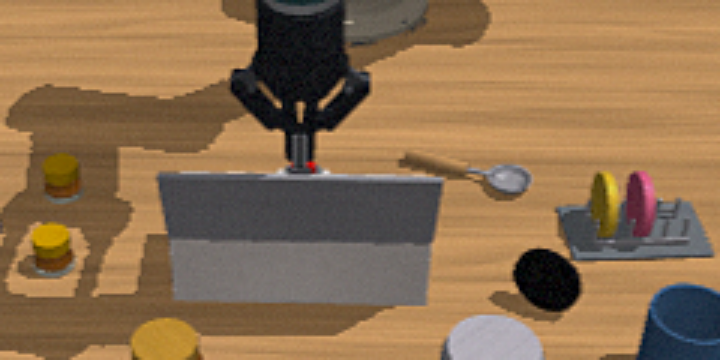

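{"name": "apply_moves", "arguments": {
  "deltas": [0,10,0,0,0,0,40,0,-10,0,0,80,10,-40,0,30,115,40,-60,0,30,150,80,-60,0,30,180,115,-60,0,30,180,150,-60,0,30,180,190,-60,0,30,180,230,-60,0,30,180,270,-60,0,30,180,310,-60,0,30,180,337,-60,0]
}}

```text
clock: 8.4
position: [0.453, 0.2824, 0.2419]
ee_rot: [0.001, -0.0, 1.0, 0.001]
contact_force: [0.6, 0.9, -0.8]
width: 0.03
gripper_force: 0.0
```

{"name": "apply_moves", "arguments": {
  "deltas": [30,0,0,0,0,30,0,0,0,0]
}}

```text
clock: 8.57
position: [0.4531, 0.2819, 0.2411]
ee_rot: [0.0, -0.002, 1.0, 0.0]
contact_force: [0.6, -0.6, -0.2]
width: 0.0302
gripper_force: 0.0
```

Run:
```python
from h import *
np.set_printoptions(precision=4,suppress=True)
w=get_image("wrist");save(w,"w2");t=get_image("top");s=get_image("scene");save(t,"t2");print(get_state()["position"],get_state()["ee_rot"],w["position"])
for q in ["drainer","disc_pink","disc_yellow"]:
    z=.006 if q=="drainer" else .041
    for im in (w,t): 
      for r in place_of(q,im)[:2]: print(q,r["point"],r["score"],onz(im,r["point"],z))
      for r in find_in(q,im)[:1]: print("  find",r["point"],r["score"])
for r in place_of("lid_edge",t)[:1]+[0]:
   if r: 
     S=place_of("lid_edge",s); print("lid",r["point"],S and tri(ray(t,r["point"]),ray(s,S[0]["point"])))
```

```text
[0.4534 0.279  0.2412] [ 0.0001  0.0002  1.     -0.0003] [0.3721 0.2809 0.387 ]
drainer [330.9, 192.7] 0.55 [0.4964 0.2977 0.006 ]
  find [342.0, 188.2] 0.74
drainer [168.5, 247.7] 0.84 [0.495  0.3009 0.006 ]
  find [170.9, 251.1] 0.97
disc_pink [333.5, 205.6] 0.79 [0.4998 0.2993 0.041 ]
  find [335.2, 200.3] 0.63
disc_pink [161.6, 248.0] 0.68 [0.4922 0.3034 0.041 ]
disc_pink [276.4, 216.9] 0.67 [0.5635 0.0271 0.041 ]
  find [157.3, 247.5] 0.83
disc_yellow [299.4, 205.4] 0.82 [0.4997 0.262  0.041 ]
disc_yellow [241.2, 295.7] 0.57 [0.6154 0.1908 0.041 ]
  find [227.5, 282.0] 0.93
disc_yellow [178.3, 244.5] 0.79 [0.5    0.2636 0.041 ]
disc_yellow [211.1, 199.2] 0.62 [0.6102 0.1889 0.041 ]
  find [177.4, 243.5] 0.83
lid [308.6, 164.6] (array([ 0.6525, -0.0564,  0.1884]), np.float64(0.0012568570815528347))
```

View pics/w2.png

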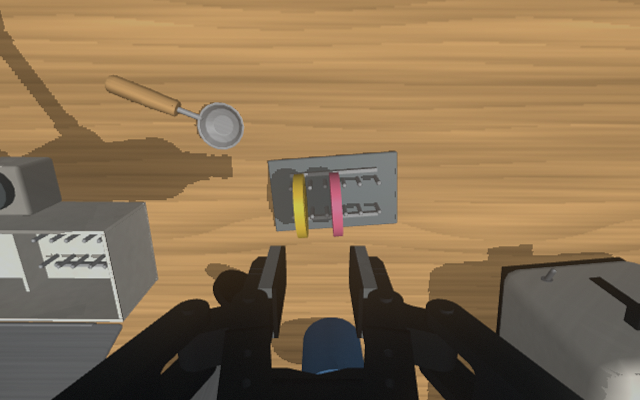

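The wrist view shows the yellow disc at (301,205) and the pink one at (336,203). The drainer is yawed about +0.065 rad, its bottom-right slot is empty, and the keeper is open at lower left.

{"name": "apply_moves", "arguments": {
  "deltas": [26,-23,-9,35,-4,26,-45,-18,70,-4,26,-45,-18,105,-4,26,-45,-18,138,-4,26,-45,-18,138,-4,26,-45,-18,138,-4]
}}

```text
clock: 9.92
position: [0.4974, 0.2618, 0.1019]
ee_rot: [-0.002, -0.035, 0.999, -0.001]
contact_force: [0.5, 0.3, 0.0]
width: 0.026
gripper_force: 0.0
```

Run:
```python
from h import *
np.set_printoptions(precision=4,suppress=True)
w=get_image("wrist");save(w,"w3");p=[get_state() for _ in range(3)];print([q["position"] for q in p],p[0]["ee_rot"],w["position"])
s=p[0];Rm=rot(s["ee_rot"])
for q in ["disc_pink","disc_yellow"]:
    for r in place_of(q,w)[:2]: print(q,r["point"],r["score"],onz(w,r["point"],.041))
tip=np.array(s["position"])+Rm@[0,0,.017]
print("tip px",proj(w,tip))
```

```text
[array([0.499 , 0.2625, 0.104 ]), array([0.499 , 0.2625, 0.104 ]), array([0.499 , 0.2625, 0.104 ])] [ 0.0003 -0.0352  0.9994  0.0002] [0.4173 0.2556 0.2482]
disc_pink [376.8, 216.4] 0.68 [0.4973 0.3004 0.041 ]
disc_yellow [319.3, 216.2] 0.76 [0.4998 0.2626 0.041 ]
tip px [319.8137 247.0989]
```

View pics/w3.png

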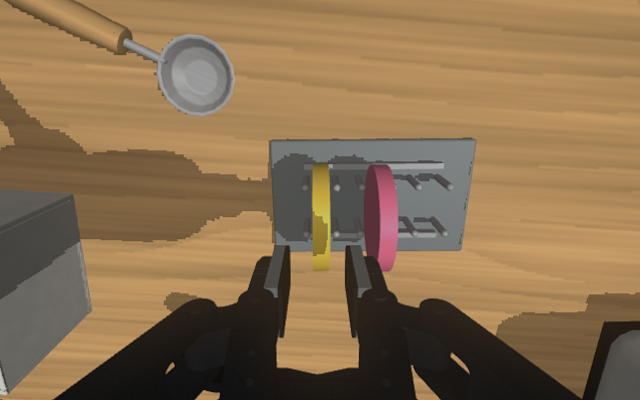

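The yellow disc (col 320) is centred between the jaws, and pink stands at col 380. I'll narrow to 20 mm, go down and grip.

{"name": "apply_moves", "arguments": {
  "deltas": [20,0,0,0,0,20,0,0,15,0,20,0,0,30,0,20,0,0,41,0,20,0,0,41,0,0,0,0,41,0,0,0,0,41,0,0,0,0,41,0,0,0,0,41,0],
  "squeeze": 25
}}

```text
clock: 10.82
position: [0.4992, 0.2625, 0.0633]
ee_rot: [0.001, -0.035, 0.999, 0.0]
contact_force: [0.2, -0.8, -0.3]
width: 0.0089
gripper_force: 28.3
```

{"name": "apply_moves", "arguments": {
  "deltas": [0,0,0,-40,0,0,0,0,-80,0,0,0,0,-120,0,0,-10,-40,-137,0,0,-20,-80,-137,0,0,-30,-120,-137,0,0,-45,-160,-137,4,0,-45,-200,-137,4,0,-45,-240,-137,4,0,-46,-280,-137,4,0,-46,-305,-137,4,0,-46,-305,-137,4]
}}

```text
clock: 11.82
position: [0.5665, -0.0443, 0.1997]
ee_rot: [0.001, 0.002, 1.0, -0.002]
contact_force: [-0.6, 0.1, -0.1]
width: 0.0091
gripper_force: 28.3
```

Run:
```python
from h import *
np.set_printoptions(precision=4,suppress=True)
w=get_image("wrist");save(w,"w4");t=get_image("top");print(get_state()["position"],get_state()["ee_rot"],get_state()["width"])
for q,z in [("keeper",0),("slot0",.005),("slot1",.005),("slot2",.005),("bay",.005),("release_top",.056),("lid_hinge",.087)]:
    for im in (w,t):
        for r in place_of(q,im)[:2]: print(q,r["point"],r["score"],onz(im,r["point"],z))
```

```text
[ 0.5658 -0.0397  0.1995] [0.0001 0.0011 1.     0.0003] 0.008635348697627715
keeper [306.5, 163.3] 0.67 [ 0.5661 -0.0569  0.    ]
keeper [312.0, 219.8] 0.76 [ 0.5604 -0.0593  0.    ]
slot0 [394.6, 164.5] 0.96 [0.5666 0.0342 0.005 ]
slot0 [321.9, 162.5] 0.69 [ 0.5642 -0.0408  0.005 ]
slot0 [306.5, 219.0] 0.85 [ 0.562  -0.0454  0.005 ]
slot0 [290.0, 217.0] 0.8 [ 0.5678 -0.0034  0.005 ]
slot1 [394.6, 164.5] 0.96 [0.5666 0.0342 0.005 ]
slot1 [321.9, 162.5] 0.69 [ 0.5642 -0.0408  0.005 ]
slot1 [306.5, 219.0] 0.85 [ 0.562  -0.0454  0.005 ]
slot1 [290.0, 217.0] 0.8 [ 0.5678 -0.0034  0.005 ]
slot2 [394.6, 164.5] 0.96 [0.5666 0.0342 0.005 ]
slot2 [321.9, 162.5] 0.69 [ 0.5642 -0.0408  0.005 ]
slot2 [306.5, 219.0] 0.85 [ 0.562  -0.0454  0.005 ]
slot2 [290.0, 217.0] 0.8 [ 0.5678 -0.0034  0.005 ]
bay [236.8, 163.1] 0.68 [ 0.5645 -0.1286  0.005 ]
bay [339.2, 221.0] 0.62 [ 0.5556 -0.1287  0.005 ]
release_top [301.9, 76.7] 0.87 [ 0.4813 -0.0575  0.056 ]
release_top [360.1, 164.4] 0.23 [ 0.5542 -0.0078  0.056 ]
release_top [411.2, 216.2] 0.54 [ 0.5578 -0.3002  0.056 ]
release_top [340.7, 222.6] 0.36 [ 0.545  -0.1294  0.056 ]
lid_hinge [302.1, 246.3] 0.65 [ 0.618  -0.0585  0.087 ]
lid_hinge [160.9, 247.2] 0.33 [0.491  0.2858 0.087 ]
```

View pics/w4.png

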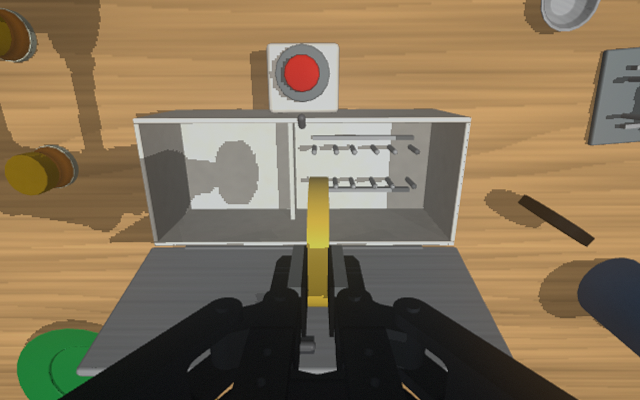

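The view shows the keeper square to the tool: front wall level at row 118, divider at col 293, and the slot0 tines below the held yellow disc (col 318). I'll lower it.

{"name": "apply_moves", "arguments": {
  "deltas": [0,0,1,35,0,0,0,1,70,0,0,0,1,95,0,0,0,1,108,0,0,0,1,116,0,0,0,1,122,0,0,0,1,128,0,0,0,1,133,0,0,0,1,136,0,0,0,1,136,0]
}}

```text
clock: 13.45
position: [0.5659, -0.0378, 0.0632]
ee_rot: [0.0, -0.0, 1.0, 0.0]
contact_force: [-0.3, -0.1, 0.4]
width: 0.0091
gripper_force: 28.3
```

{"name": "apply_moves", "arguments": {
  "deltas": [0,0,0,1,0,18,0,0,1,0,18,0,0,1,0,18,0,0,1,0,18,0,0,-15,0,18,0,0,-35,0,18,0,0,-70,0,18,0,0,-110,0,18,0,0,-137,0,18,0,40,-137,0,18,0,80,-137,0,18,0,80,-137,0]
}}

```text
clock: 14.45
position: [0.5656, 0.0482, 0.2015]
ee_rot: [0.001, -0.002, 1.0, 0.003]
contact_force: [0.2, -0.6, -0.6]
width: 0.0182
gripper_force: 0.0
```

Run:
```python
from h import *
np.set_printoptions(precision=4,suppress=True)
w=get_image("wrist");save(w,"w5");t=get_image("top");print(get_state()["position"],get_state()["clock"])
for q in ["disc_pink","disc_yellow"]:
    for im in (w,t):
        for r in place_of(q,im)[:3]: print(q,r["point"],r["score"],onz(im,r["point"],.041))
```

```text
[0.5656 0.0435 0.2006] 14.55
disc_pink [606.1, 100.0] 0.59 [0.4986 0.3019 0.041 ]
disc_pink [158.5, 248.3] 0.74 [0.4916 0.3108 0.041 ]
disc_yellow [225.7, 174.5] 0.98 [ 0.5671 -0.0373  0.041 ]
disc_yellow [455.0, 218.6] 0.62 [0.6113 0.1839 0.041 ]
disc_yellow [269.9, 162.2] 0.57 [0.5552 0.0045 0.041 ]
disc_yellow [302.8, 213.8] 0.69 [ 0.5701 -0.0377  0.041 ]
disc_yellow [212.4, 201.1] 0.61 [0.6054 0.1855 0.041 ]
```

View pics/w5.png

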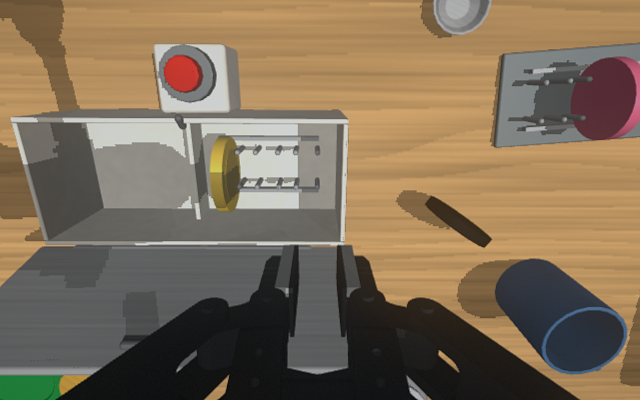

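Yellow stands upright in slot0 at (225,175). Next is pink.

{"name": "apply_moves", "arguments": {
  "deltas": [22,10,40,0,0,22,20,80,0,0,22,30,120,0,0,22,45,160,0,-4,22,60,200,0,-4,22,69,235,0,-4,22,69,257,20,-4,22,69,257,60,-4,22,69,257,96,-4,22,69,257,96,-4,22,69,257,96,-4]
}}

```text
clock: 15.67
position: [0.4957, 0.2978, 0.1027]
ee_rot: [-0.002, -0.035, 0.999, -0.001]
contact_force: [0.3, 0.2, 0.1]
width: 0.0221
gripper_force: 0.0
```

Run:
```python
from h import *
np.set_printoptions(precision=4,suppress=True)
w=get_image("wrist");save(w,"w6");s=get_state();print(s["position"],s["ee_rot"],proj(w,np.array(s["position"])+rot(s["ee_rot"])@[0,0,.017]))
for r in place_of("disc_pink",w)[:3]: print(r["point"],r["score"],onz(w,r["point"],.041))
h=cv2.cvtColor(w["frame"],cv2.COLOR_RGB2HSV);m=((h[...,0]>155)&(h[...,1]>90)).astype(np.uint8)
n,l,st,c=cv2.connectedComponentsWithStats(m);i=1+st[1:,4].argmax();print(st[i],c[i],onz(w,c[i],.06))
```

```text
[0.4976 0.2985 0.1047] [ 0.     -0.0345  0.9994 -0.    ] [319.7887 247.432 ]
[324.2, 214.8] 0.77 [0.4972 0.3017 0.041 ]
[ 316  164   18  105 1780] [324.2528 215.9933] [0.4905 0.3009 0.06  ]
```

{"name": "apply_moves", "arguments": {
  "deltas": [20,0,2.5,0,0,20,0,2.5,15,0,20,0,2.5,30,0,20,0,2.5,42,0,20,0,2.5,42,0,0,0,2.5,42,0,0,0,2.5,42,0,0,0,2.5,42,0,0,0,2.5,42,0],
  "squeeze": 25
}}

```text
clock: 16.52
position: [0.4974, 0.302, 0.0635]
ee_rot: [0.001, -0.035, 0.999, 0.001]
contact_force: [-0.3, -0.3, 4.0]
width: 0.0088
gripper_force: 28.7
```

{"name": "apply_moves", "arguments": {
  "deltas": [0,0,0,-40,0,0,0,0,-80,0,0,0,0,-120,0,0,-10,-40,-137,0,0,-20,-80,-137,0,0,-30,-120,-137,0,0,-45,-160,-137,4,0,-49,-200,-137,4,0,-49,-240,-137,4,0,-49,-269,-137,4,0,-49,-269,-137,4,0,-49,-269,-137,4]
}}

```text
clock: 17.52
position: [0.5645, 0.0353, 0.1997]
ee_rot: [0.0, 0.002, 1.0, 0.0]
contact_force: [-0.1, 0.5, -0.3]
width: 0.0088
gripper_force: 28.3
```

Run:
```python
from h import *
np.set_printoptions(precision=4,suppress=True)
w=get_image("wrist");save(w,"w7");s=get_state();print(s["position"],s["ee_rot"],s["width"])
for r in place_of("disc_pink",w)[:2]: print(r["point"],r["score"],onz(w,r["point"],.178))
for r in place_of("slot2",w)[:3]: print(r["point"],r["score"],onz(w,r["point"],.005))
```

```text
[0.5643 0.0366 0.1996] [0.0003 0.0006 1.     0.0005] 0.008975612377493501
[316.4, 239.5] 0.8 [0.5651 0.0341 0.178 ]
[319.1, 169.2] 0.76 [0.5691 0.0366 0.005 ]
[245.5, 163.5] 0.73 [ 0.5628 -0.0393  0.005 ]
[281.7, 163.2] 0.56 [ 0.5626 -0.002   0.005 ]
```

View pics/w7.png

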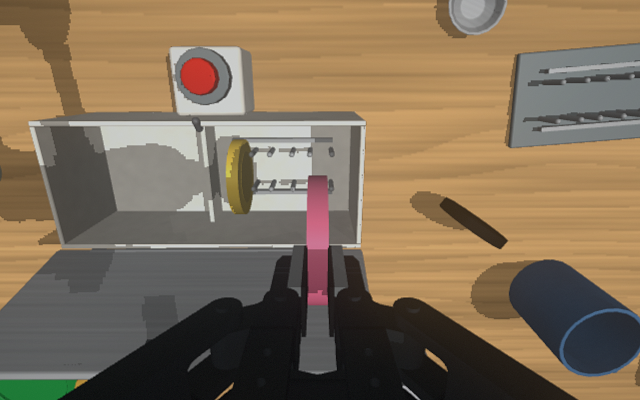

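Pink (col 317) is over slot2 (col 319). I'll lower and release it.

{"name": "apply_moves", "arguments": {
  "deltas": [0,-1,0,35,0,0,-1,0,70,0,0,-1,0,95,0,0,-1,0,108,0,0,-1,0,116,0,0,-1,0,122,0,0,-1,0,128,0,0,-1,0,133,0,0,-1,0,136,0,0,-1,0,136,0]
}}

```text
clock: 18.5
position: [0.5653, 0.0368, 0.0632]
ee_rot: [0.0, -0.0, 1.0, 0.0]
contact_force: [-0.3, 0.4, -0.6]
width: 0.009
gripper_force: 28.3
```

{"name": "apply_moves", "arguments": {
  "deltas": [0,0,0,1,0,18,0,0,1,0,18,0,0,1,0,18,0,0,1,0,18,0,0,-15,0,18,0,0,-35,0,18,0,0,-70,0,18,0,0,-110,0,18,0,0,-150,0,30,0,-40,-180,0,50,20,-80,-187,0,60,40,-120,-187,0]
}}

```text
clock: 19.5
position: [0.5333, -0.0725, 0.2532]
ee_rot: [0.004, -0.002, 1.0, -0.001]
contact_force: [0.2, -0.9, -0.2]
width: 0.0529
gripper_force: 0.0
```

{"name": "apply_moves", "arguments": {
  "deltas": [65,20,-40,0,0,65,40,-80,0,0,65,60,-120,0,0,65,65,-160,0,0,65,65,-200,0,0,65,65,-210,0,0,65,65,-210,0,0,65,65,-210,0,0]
}}

```text
clock: 20.17
position: [0.466, -0.2817, 0.2494]
ee_rot: [-0.0, 0.001, 1.0, 0.001]
contact_force: [-0.6, 0.7, -0.5]
width: 0.065
gripper_force: 0.0
```

```bash
cat > look.py <<'E'
from h import *
import sys
np.set_printoptions(precision=4,suppress=True)
w=get_image("wrist");save(w,sys.argv[1]);t=get_image("top");save(t,sys.argv[1]+"t");s=get_state();print(s["position"],s["ee_rot"],s["clock"])
for q,z in [("portion0",0),("disc_pink",.041),("disc_yellow",.041)]:
    for im in (w,t):
        for r in place_of(q,im)[:4]:
            c=np.array(im["frame"])[tuple(np.clip(np.round(r["point"][::-1]).astype(int),0,[399,639]))]
            print(q,r["point"],r["score"],onz(im,r["point"],z),c)
E
python3 look.py w8
```

```text
[ 0.4662 -0.28    0.2495] [-0.0001 -0.0006  1.      0.0007] 20.2667
portion0 [292.8, 230.9] 0.76 [ 0.5652 -0.3134  0.    ] [105  83  25]
portion0 [216.3, 197.4] 0.71 [ 0.5197 -0.4069  0.    ] [109 108 105]
portion0 [274.7, 136.8] 0.6 [ 0.4451 -0.3316  0.    ] [193 151  29]
portion0 [493.3, 231.3] 0.54 [ 0.5664 -0.0566  0.    ] [86 84 80]
portion0 [420.4, 267.4] 0.68 [ 0.436  -0.3292  0.    ] [150 116   0]
portion0 [411.0, 214.2] 0.62 [ 0.5708 -0.3141  0.    ] [153 117   0]
portion0 [171.3, 162.3] 0.59 [0.7191 0.3096 0.    ] [36 64 91]
disc_pink [585.3, 243.9] 0.55 [0.5639 0.0298 0.041 ] [84 47 55]
disc_pink [267.2, 218.6] 0.75 [0.5596 0.0496 0.041 ] [113 108 101]
disc_yellow [526.9, 246.0] 0.64 [ 0.5664 -0.0377  0.041 ] [86 74 39]
disc_yellow [507.6, 233.0] 0.46 [ 0.5498 -0.0632  0.041 ] [87 75 41]
disc_yellow [288.2, 220.7] 0.72 [ 0.5536 -0.0018  0.041 ] [114 107  97]
disc_yellow [301.8, 215.4] 0.48 [ 0.5662 -0.0352  0.041 ] [146 141  56]
disc_yellow [212.6, 199.5] 0.43 [0.6094 0.1851 0.041 ] [20 17 10]
disc_yellow [411.9, 214.7] 0.41 [ 0.5636 -0.3059  0.041 ] [153 116   0]
```

View pics/w8.png

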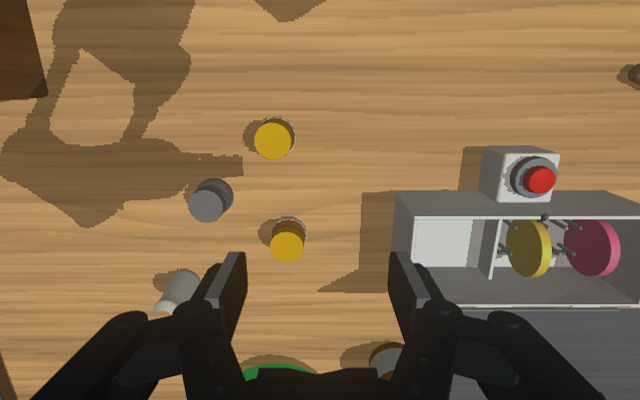

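The view shows jar caps at (286,247) and (272,140), the grey look-alike at (206,205), and both discs upright in the keeper. I'll take the far jar first.

{"name": "apply_moves", "arguments": {
  "deltas": [65,-40,-13,0,0,65,-80,-26,20,0,65,-101,-33,50,0,65,-101,-33,90,0,65,-101,-33,130,0,65,-101,-33,150,0,65,-101,-33,150,0,65,-101,-33,150,0]
}}

```text
clock: 21.23
position: [0.567, -0.3136, 0.0987]
ee_rot: [-0.001, -0.001, 1.0, 0.001]
contact_force: [-0.6, -0.6, 0.2]
width: 0.0653
gripper_force: 0.0
```

```bash
cat > cap.py <<'E'
from h import *
np.set_printoptions(precision=4,suppress=True)
w=get_image("wrist");s=get_state();print(s["position"],s["clock"])
h=cv2.cvtColor(w["frame"],cv2.COLOR_RGB2HSV);m=((h[...,0]>18)&(h[...,0]<28)&(h[...,1]>200)&(h[...,2]>125)).astype(np.uint8)
m=cv2.morphologyEx(m,cv2.MORPH_OPEN,np.ones((3,3)))
n,l,st,c=cv2.connectedComponentsWithStats(m)
for i in range(1,n):
    if st[i,4]>200: print(st[i],c[i],onz(w,st[i,:2]+st[i,2:4]/2,.042))
for r in place_of("portion0",w)[:3]: print(r["point"],r["score"],onz(w,r["point"],0))
E
python3 cap.py
```

```text
[ 0.5682 -0.3145  0.1007] 21.2833
[ 253    0   73   39 2225] [289.5092  16.0521] [ 0.4537 -0.3293  0.042 ]
[ 281  185   60   56 2612] [310.5061 212.6497] [ 0.5658 -0.3182  0.042 ]
[294.7, 15.7] 0.98 [ 0.4447 -0.3289  0.    ]
[189.0, 126.0] 0.97 [ 0.5155 -0.4059  0.    ]
[312.6, 192.3] 0.74 [ 0.5653 -0.3177  0.    ]
```

{"name": "apply_moves", "arguments": {
  "deltas": [65,2,-3.5,0,0,65,2,-3.5,30,0,65,2,-3.5,55,0,65,2,-3.5,64,0,65,2,-3.5,64,0,30,2,-3.5,64,0,30,2,-3.5,64,0,30,2,-3.5,64,0,30,2,-3.5,64,0,30,2,-3.5,64,0],
  "squeeze": 30
}}

```text
clock: 22.17
position: [0.5664, -0.3186, 0.0375]
ee_rot: [0.002, -0.0, 1.0, -0.001]
contact_force: [0.6, 0.7, 6.5]
width: 0.0298
gripper_force: 3.0
```

Run:
```python
from h import *
w=get_image("wrist");s=get_image("scene");save(w,"w9");save(s,"s9")
A=cv2.resize(cv2.imread("pics/w9.png"),(480,300));B=cv2.resize(cv2.imread("pics/s9.png")[130:255,180:380],(480,300))
cv2.imwrite("pics/c9.png",np.vstack([A,B]))
```

View pics/c9.png

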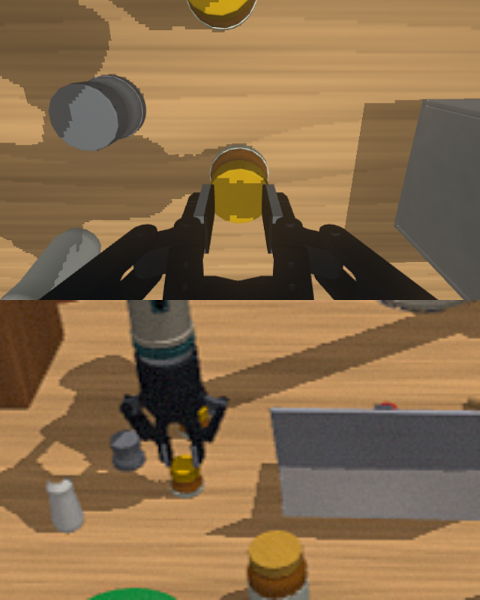

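The crop shows the jar between the pads at the bottom of the wrist view, but the opening reads only 30 mm. I'll measure the cap's width and centre.

Run:
```python
from h import *
np.set_printoptions(precision=4,suppress=True)
w=get_image("wrist");s=get_state();print(s["position"],s["width"],s["gripper_force"],s["contact_force"],w["position"])
h=cv2.cvtColor(w["frame"],cv2.COLOR_RGB2HSV);m=((h[...,0]>18)&(h[...,0]<28)&(h[...,1]>180)&(h[...,2]>90)).astype(np.uint8)
m=cv2.morphologyEx(m,cv2.MORPH_OPEN,np.ones((3,3)))
n,l,st,c=cv2.connectedComponentsWithStats(m)
for i in range(1,n):
    if st[i,4]>200:
        x,y,W,H,_=st[i];print(st[i],[onz(w,p,.042) for p in [(x,y+H/2),(x+W,y+H/2),(x+W/2,y),(x+W/2,y+H)]])
print("grasp px",proj(w,np.array(s["position"])),proj(w,np.array(s["position"])+[0,.015,-.017]))
for r in place_of("portion0",w)[:3]: print(r["point"],r["score"],onz(w,r["point"],0))
```

```text
[ 0.5664 -0.3185  0.0375] 0.02996592935601571 3.150522737923893 [0.5799 0.0087 5.8055] [ 0.4851 -0.319   0.1832]
[ 252    0   82   21 1295] [array([ 0.46  , -0.3435,  0.042 ]), array([ 0.46 , -0.313,  0.042]), array([ 0.4566, -0.3282,  0.042 ]), array([ 0.4636, -0.3283,  0.042 ])]
[ 282  213   73   85 4881] [array([ 0.5626, -0.3357,  0.042 ]), array([ 0.5626, -0.3015,  0.042 ]), array([ 0.5412, -0.3186,  0.042 ]), array([ 0.5861, -0.3186,  0.042 ])]
grasp px [318.6004 258.0304] [346.6499 242.2538]
[318.4, 225.9] 0.92 [ 0.566  -0.3186  0.    ]
[158.6, 144.2] 0.85 [ 0.5176 -0.4058  0.    ]
```

{"name": "apply_moves", "arguments": {
  "deltas": [0,0,0,0,0,0,0,0,0,0,0,0,0,0,0,0,0,0,0,0],
  "squeeze": 30
}}

```text
clock: 22.7
position: [0.567, -0.3103, 0.0413]
ee_rot: [0.002, 0.001, 1.0, 0.006]
contact_force: [-2.1, 20.9, 31.8]
width: 0.0001
gripper_force: 15.8
```

{"name": "apply_moves", "arguments": {
  "deltas": [65,0,0,0,0,65,0,0,0,0,65,0,0,0,0,65,0,0,-20,0,65,0,0,-50,0,65,0,0,-64,0,65,0,0,-64,0]
}}

```text
clock: 23.28
position: [0.5673, -0.3198, 0.1031]
ee_rot: [0.003, -0.0, 1.0, -0.002]
contact_force: [0.7, -0.8, -0.5]
width: 0.0648
gripper_force: 0.0
```

```bash
python3 cap.py
python3 - <<'E'
from h import *
w=get_image("wrist");s=get_image("scene");save(w,"w10");save(s,"s10")
A=cv2.resize(cv2.imread("pics/w10.png"),(480,300));B=cv2.resize(cv2.imread("pics/s10.png")[130:230,180:340],(480,300))
cv2.imwrite("pics/c10.png",np.vstack([A,B]))
E
```

```text
[ 0.5661 -0.319   0.101 ] 23.3333
[ 266    0   71   39 2147] [301.6488  15.8128] [ 0.4539 -0.3294  0.042 ]
[ 292  182   58   56 2515] [320.5392 209.2648] [ 0.5661 -0.3183  0.042 ]
[302.5, 13.5] 0.95 [ 0.4439 -0.3307  0.    ]
[322.8, 191.0] 0.75 [ 0.5667 -0.3167  0.    ]
```

View pics/c10.png

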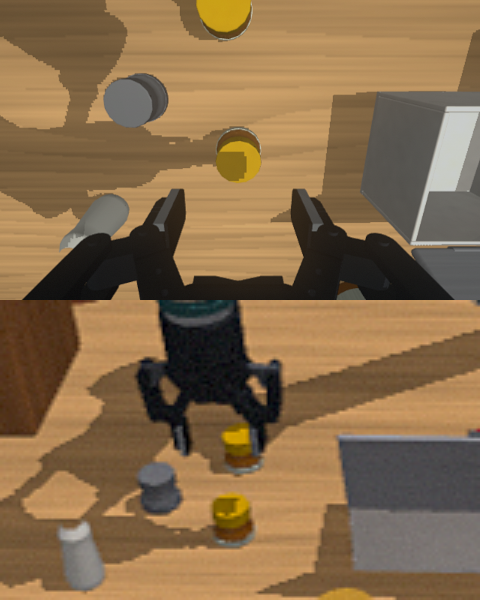

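Run:
```python
from h import *
s=get_image("scene");w=get_image("wrist")
for P in [(.566,-.3185,0),(.566,-.3185,.042),(.566,-.3185,.0205),(.566,-.3335,.0205),(.566,-.3035,.0205),(.566,-.3185,.06)]: print(P,proj(s,P).round(1))
print("f",w["K"][0][0])
def asc(fn,r0,r1,c0,c1):
    im=cv2.imread(fn);h=cv2.cvtColor(im,cv2.COLOR_BGR2HSV)
    for r in range(r0,r1):
        print(r,"".join("#" if v<70 and sa<120 else "Y" if sa>215 and 18<hh<30 and v>100 else "a" if sa>150 and v<125 else "g" if sa<60 else "." for hh,sa,v in h[r,c0:c1]))
asc("pics/s9.png",165,216,232,282)
```

```text
(0.566, -0.3185, 0) [257.7 207.6]
(0.566, -0.3185, 0.042) [256.  197.5]
(0.566, -0.3185, 0.0205) [256.9 202.7]
(0.566, -0.3335, 0.0205) [252.1 202.7]
(0.566, -0.3035, 0.0205) [261.6 202.8]
(0.566, -0.3185, 0.06) [255.3 193. ]
f 337.53018657211413
165 ......#aa#######.##.############..................
166 ......##########.#######.########.................
167 .........###.##.############a####.................
168 .......#.a###################.a###................
169 #.....######a#a############a######................
170 a#####################.#.#.##a####ggg...##........
171 ######a##a#a###a######.##.#########gggg####.......
172 #############a#.#.#.###a#############ggggg#.......
173 a###########a.######.#.#####a##.#########gg.......
174 ###############.#.#.a###.#####.#aY########........
175 #######..#a#.####.#a#########aaaYYa#####.#........
176 a######...########a##a##a####aaYYYa#g###a.........
177 a#######...#.###########a#..#aaYYYag##.#a.........
178 ..###aaa#...#a##.###.####a####.aYYa...#a#.........
179 ##.#a#a......aa#############.#.aYY..#aa#..........
180 .#aaa#a.##...a##.#.####.
[... 1251 characters left out ...]
..........aYaaaaYYYYaa..................
204 ....................aYYYYYYYYaaa..................
205 ....................aaYYYYYYaaaa..................
206 ....................aaaaaaaaaaaa..................
207 ....................aaaaaaaaaaa...................
208 ....................aaaaaaaaaa.gg.................
209 ...................gg.aaaaaaa.gg..................
210 ....................ggg.....ggg...................
211 .....................gggggggg.....................
212 ..................................................
213 ..................................................
214 ..................................................
215 ..................................................
```

The c10 crop shows the jar still upright where it was, cap at (320,213) in the full frame. In the scene pixels the fingertips ended at about 40 mm height, on top of the cap, so the tips stand farther back than I assumed. I'll grip lower and watch the force.

{"name": "apply_moves", "arguments": {
  "deltas": [68,0,0,30,0,68,0,0,55,0,68,0,0,66,0,68,0,0,72,0,68,0,0,76,0,68,0,0,76,0]
}}

```text
clock: 24.08
position: [0.5652, -0.3178, 0.0231]
ee_rot: [-0.0, -0.0, 1.0, 0.0]
contact_force: [0.0, -0.3, 0.1]
width: 0.0682
gripper_force: 0.0
```

{"name": "apply_moves", "arguments": {
  "deltas": [60,0,0,0,0,50,0,0,0,0,42,0,0,0,0,42,0,0,0,0,42,0,0,0,0],
  "squeeze": 30
}}

```text
clock: 24.5
position: [0.5655, -0.318, 0.0243]
ee_rot: [0.0, -0.0, 1.0, -0.0]
contact_force: [-0.6, -0.2, -0.0]
width: 0.0419
gripper_force: 0.0
```

```bash
python3 cap.py
python3 - <<'E'
from h import *
s=get_image("scene");save(s,"s11");w=get_image("wrist");save(w,"w11")
def asc(fn,r0,r1,c0,c1,k=1):
    im=cv2.imread(fn);h=cv2.cvtColor(im,cv2.COLOR_BGR2HSV)
    for r in range(r0,r1,k):
        print(r,"".join("#" if v<70 and sa<120 else "Y" if sa>215 and 18<hh<30 and v>80 else "a" if sa>150 and v<125 else "g" if sa<60 else "." for hh,sa,v in h[r,c0:c1:k]))
asc("pics/s11.png",170,214,232,282)
asc("pics/w11.png",160,340,220,420,4)
E
```

```text
[ 0.5655 -0.3179  0.0241] 24.55
[250   0  73  17 843] [286.7295   6.0973] [ 0.4609 -0.3291  0.042 ]
[ 274  239   87   78 5234] [316.961  277.5596] [ 0.5655 -0.3185  0.042 ]
[141.8, 150.3] 0.92 [ 0.5174 -0.408   0.    ]
[320.0, 236.5] 0.78 [ 0.5656 -0.3171  0.    ]
170 .......#.######a.###############a#................
171 ........a###.##a####a###.########.#...............
172 ###...####a##############a#########...............
173 ###############a#.#########a#a####gggg...a#.......
174 ########a##.a#.a#.#a########a######gggggggg#......
175 #########.###########a###a############ggggg#......
176 .########.a###a######a#.#a.################.......
177 ##a####.##a#####aa#.a##.a######..aa.#######.......
178 ##.####..##a#a################.#aYa.#####.#.......
179 #######...#####a#######a########YYa..gg#aa........
180 a.#####....###.#######.######a.#aaa..##a#a........
181 .###.a#a....#.aa#####a###########aa...##a#........
182 .#a##aaa#....#############a######aa...#aa.........
183 .#####a#a...aaa##a.aa##########.#a.g..a#a.........
184 g####a##a#...############.######.#g...a.a.........
185 gg####
[... 3359 characters left out ...]
...#YYYYYYY.YYYYYY.YYYY.......#ggg###...
292 ..####ggg#..a.Y.YYYYYYYYYYYYYY.YYY......#gg#####..
296 ########g#.....YYYYYY.YYYY..YYY.Y......##g########
300 ##########......YYYY.YY.YYYY..YY.Y.....###########
304 ##########......Y.Y.YYYYYYYY....Y......###########
308 ##########.........Y.YYY..YYYYYY.......###########
312 ###########........Y.Y....YYYY.........#..########
316 ###########a...........YYYY............###########
320 ###########............................###########
324 ###########............................###########
328 ###########............................###########
332 ###########............................###########
336 ###########............................###########
```

{"name": "apply_moves", "arguments": {
  "deltas": [38,0,0,0,0,36,0,0,0,0,34,0,0,0,0,34,0,0,0,0],
  "squeeze": 30
}}

```text
clock: 25.03
position: [0.5653, -0.3178, 0.0239]
ee_rot: [0.0, -0.0, 1.0, -0.0]
contact_force: [-0.4, -0.3, 3.8]
width: 0.0389
gripper_force: 30.1
```

It is gripped now: 30 N at 39 mm. Lifting it and carrying it to the bay.

{"name": "apply_moves", "arguments": {
  "deltas": [30,0,0,-20,0,30,0,0,-50,0,30,0,0,-90,0,30,0,0,-130,0,30,0,0,-165,0,30,0,40,-175,0,30,-4,80,-175,0,30,-9,120,-175,0,30,-9,160,-175,0,30,-9,190,-175,0,30,-9,190,-175,0,30,-9,190,-175,0]
}}

```text
clock: 26.03
position: [0.5738, -0.1261, 0.1982]
ee_rot: [-0.0, -0.002, 1.0, 0.0]
contact_force: [-0.5, -1.7, -0.4]
width: 0.0384
gripper_force: 30.9
```

Run:
```python
from h import *
np.set_printoptions(precision=4,suppress=True)
w=get_image("wrist");save(w,"w12");s=get_state();print(s["position"],s["width"],s["gripper_force"])
for q,z in [("bay",.005),("portion0",.176),("keeper",0),("lid_hinge",.087)]:
    for r in place_of(q,w)[:2]: print(q,r["point"],r["score"],onz(w,r["point"],z))
```

```text
[ 0.5741 -0.1275  0.1982] 0.03893240449914931 30.85152268409729
bay [315.5, 157.3] 0.69 [ 0.5653 -0.1285  0.005 ]
bay [400.0, 236.9] 0.56 [ 0.6543 -0.035   0.005 ]
portion0 [318.3, 236.7] 0.92 [ 0.5731 -0.1261  0.176 ]
portion0 [37.6, 110.2] 0.74 [ 0.5061 -0.2625  0.176 ]
keeper [382.4, 154.1] 0.92 [ 0.5628 -0.0594  0.    ]
lid_hinge [400.3, 239.6] 0.94 [ 0.6178 -0.0568  0.087 ]
```

{"name": "apply_moves", "arguments": {
  "deltas": [30,0,-1,35,0,30,0,-1,70,0,30,0,-1,100,0,30,0,-1,125,0,30,0,-1,140,0,30,0,-1,148,0,30,0,-1,154,0,30,0,-1,159,0,30,0,-1,163,0,30,0,-1,163,0]
}}

```text
clock: 27.12
position: [0.5744, -0.1291, 0.0357]
ee_rot: [0.0, -0.0, 1.0, -0.0]
contact_force: [-0.2, -0.3, -0.8]
width: 0.0386
gripper_force: 30.9
```

{"name": "apply_moves", "arguments": {
  "deltas": [30,0,0,2,0,30,0,0,4,0,30,0,0,5,0,30,0,0,5,0]
}}

```text
clock: 27.45
position: [0.5742, -0.1287, 0.0308]
ee_rot: [0.0, -0.0, 1.0, -0.0]
contact_force: [0.0, 0.5, -2.4]
width: 0.0387
gripper_force: 30.9
```

{"name": "apply_moves", "arguments": {
  "deltas": [56,0,0,0,0,56,0,0,0,0,56,0,0,0,0,56,0,0,-15,0,56,0,0,-40,0,40,0,0,-75,0,20,15,0,-100,0,0,38,0,-110,0,0,38,0,-110,0,0,38,0,-110,0]
}}

```text
clock: 28.28
position: [0.536, -0.1289, 0.142]
ee_rot: [0.001, 0.0, 1.0, -0.0]
contact_force: [1.2, -0.1, 0.9]
width: 0.0003
gripper_force: 0.0
```

Run:
```python
from h import *
np.set_printoptions(precision=4,suppress=True)
w=get_image("wrist");save(w,"w13");s=get_state();print(s["position"],s["width"])
for r in place_of("portion0",w)[:3]: print(r["point"],r["score"],onz(w,r["point"],.005))
t=get_image("top")
for r in place_of("portion0",t)[:4]: print(r["point"],r["score"],onz(t,r["point"],.005))
```

```text
[ 0.5364 -0.1289  0.1411] -5.4638908840370564e-05
[319.5, 218.2] 0.92 [ 0.572  -0.1276  0.005 ]
[70.8, 66.7] 0.56 [ 0.4437 -0.3229  0.005 ]
[416.5, 264.6] 0.62 [ 0.443  -0.3186  0.005 ]
[447.1, 232.1] 0.54 [ 0.5228 -0.4016  0.005 ]
[355.4, 142.2] 0.24 [ 0.7655 -0.1771  0.005 ]
```

Jar 1 is down at (0.572, -0.128). I'll push it back about 18 mm with the closed fingers.

{"name": "apply_moves", "arguments": {
  "deltas": [0,2,1,35,0,0,2,1,70,0,0,2,1,90,0,0,2,1,102,0,0,2,1,107,0,0,-3,1,107,0,0,-8,1,107,0,0,-13,1,107,0,0,-18,1,107,0,0,-22,1,107,0,0,-22,1,107,0]
}}

```text
clock: 29.4
position: [0.56, -0.1281, 0.0344]
ee_rot: [0.001, -0.0, 1.0, -0.0]
contact_force: [-0.6, -0.1, -0.3]
width: -0.0
gripper_force: 0.1
```

{"name": "apply_moves", "arguments": {
  "deltas": [0,6,0,0,0,0,10,0,-30,0,0,23,0,-70,0,0,23,0,-107,0,0,23,0,-130,0,0,23,0,-130,0]
}}

```text
clock: 29.9
position: [0.5381, -0.1291, 0.1697]
ee_rot: [0.006, -0.0, 1.0, -0.002]
contact_force: [1.0, -0.7, -0.3]
width: 0.0001
gripper_force: 0.0
```

```bash
python3 - <<'E'
from h import *
np.set_printoptions(precision=4,suppress=True)
w=get_image("wrist");save(w,"w14");s=get_state();print(s["position"],s["width"])
for r in place_of("portion0",w)[:3]: print(r["point"],r["score"],onz(w,r["point"],.005))
t=get_image("top")
for r in place_of("portion0",t)[:4]: print(r["point"],r["score"],onz(t,r["point"],.0))
for r in place_of("bay",w)[:1]: print(r["point"],r["score"],onz(w,r["point"],.005))
E
python3 cap.py
```

```text
[ 0.5367 -0.1285  0.1669] 0.000100278194056035
[24.8, 146.5] 0.95 [ 0.5155 -0.4019  0.005 ]
[89.3, 65.2] 0.66 [ 0.445  -0.3263  0.005 ]
[315.5, 218.8] 0.62 [ 0.5878 -0.1321  0.005 ]
[419.3, 266.2] 0.73 [ 0.439  -0.3266  0.    ]
[448.1, 232.9] 0.72 [ 0.5212 -0.4057  0.    ]
[319.1, 200.0] 0.89 [ 0.5679 -0.1286  0.005 ]
[ 0.5339 -0.1274  0.1618] 30.2
[  19   42   53   55 2180] [45.2486 68.8463] [ 0.4435 -0.3287  0.042 ]
[14.6, 155.1] 0.77 [ 0.5161 -0.4075  0.    ]
[83.0, 70.9] 0.72 [ 0.443  -0.3285  0.    ]
[314.6, 231.3] 0.59 [ 0.5931 -0.1304  0.    ]
```

{"name": "apply_moves", "arguments": {
  "deltas": [40,18,-40,-10,0,65,36,-80,-10,0,65,55,-120,-10,0,65,75,-160,-10,0,65,92,-198,0,0,65,92,-200,40,0,65,92,-200,62,0,65,92,-200,62,0,65,92,-200,62,0]
}}

```text
clock: 31.0
position: [0.442, -0.3269, 0.0997]
ee_rot: [-0.002, 0.0, 1.0, 0.002]
contact_force: [0.9, 0.4, 1.1]
width: 0.0653
gripper_force: 0.0
```

```bash
python3 cap.py
```

```text
[ 0.4434 -0.3276  0.1014] 31.05
[ 285  187   59   55 2556] [314.0477 214.1037] [ 0.4421 -0.3291  0.042 ]
[221.7, 280.8] 0.84 [ 0.518  -0.4071  0.    ]
[316.0, 194.7] 0.57 [ 0.4424 -0.3281  0.    ]
```

{"name": "apply_moves", "arguments": {
  "deltas": [66,0,-1,30,0,66,0,-1,55,0,66,0,-1,68,0,66,0,-1,76,0,66,0,-1,76,0,50,0,-1,76,0,42,0,-1,76,0,34,0,-1,76,0,30,0,-1,76,0,30,0,-1,76,0],
  "squeeze": 30
}}

```text
clock: 31.93
position: [0.4445, -0.3296, 0.0274]
ee_rot: [0.001, -0.0, 1.0, -0.001]
contact_force: [-0.3, 1.4, 6.9]
width: 0.0384
gripper_force: 29.9
```

{"name": "apply_moves", "arguments": {
  "deltas": [30,0,0,-20,0,30,0,0,-50,0,30,0,0,-90,0,30,0,0,-130,0,30,0,0,-165,0,30,-20,35,-172,0,30,-40,70,-172,0,30,-60,105,-172,0,30,-80,140,-172,0,30,-97,175,-172,0,30,-97,202,-172,0,30,-97,202,-172,0]
}}

```text
clock: 32.93
position: [0.5401, -0.1214, 0.1979]
ee_rot: [-0.0, -0.003, 1.0, 0.002]
contact_force: [-0.6, -0.2, -0.8]
width: 0.0384
gripper_force: 30.6
```

{"name": "apply_moves", "arguments": {
  "deltas": [30,0,0,0,0,30,0,0,0,0]
}}

```text
clock: 33.1
position: [0.5401, -0.1273, 0.1979]
ee_rot: [0.0, -0.0, 1.0, -0.001]
contact_force: [-0.1, -0.6, -0.9]
width: 0.0385
gripper_force: 30.6
```

Run:
```python
from h import *
np.set_printoptions(precision=4,suppress=True)
w=get_image("wrist");save(w,"w15");s=get_state();print(s["position"],s["width"])
for r in place_of("portion0",w)[:3]: print(r["point"],r["score"],onz(w,r["point"],.005),onz(w,r["point"],.173))
for r in place_of("bay",w)[:1]: print(r["point"],r["score"],onz(w,r["point"],.005))
```

```text
[ 0.54   -0.1278  0.1978] 0.03842767075553457
[320.6, 231.5] 0.73 [ 0.6144 -0.1244  0.005 ] [ 0.5374 -0.1261  0.173 ]
[318.5, 208.0] 0.61 [ 0.5869 -0.1267  0.005 ] [ 0.5235 -0.1273  0.173 ]
[44.2, 144.1] 0.6 [ 0.5184 -0.4035  0.005 ] [ 0.489  -0.2668  0.173 ]
[319.1, 189.1] 0.96 [ 0.5657 -0.1261  0.005 ]
```

{"name": "apply_moves", "arguments": {
  "deltas": [30,-1,0,35,0,30,-1,0,70,0,30,-1,0,100,0,30,-1,0,125,0,30,-1,0,140,0,30,-1,0,148,0,30,-1,0,154,0,30,-1,0,158,0,30,-1,0,161,0,30,-1,0,161,0]
}}

```text
clock: 34.08
position: [0.5415, -0.1272, 0.0369]
ee_rot: [0.0, -0.0, 1.0, -0.0]
contact_force: [0.2, -0.2, -1.9]
width: 0.0388
gripper_force: 30.6
```

{"name": "apply_moves", "arguments": {
  "deltas": [30,0,0,2,0,30,0,0,3.5,0,30,0,0,3.5,0,56,0,0,3.5,0,56,0,0,3.5,0,56,0,0,3.5,0,56,0,0,-15,0,56,0,0,-40,0,56,0,0,-80,0,56,0,0,-120,0,56,0,0,-160,0,30,0,0,-190,0]
}}

```text
clock: 35.08
position: [0.5419, -0.1271, 0.2304]
ee_rot: [0.002, -0.0, 1.0, -0.001]
contact_force: [0.4, -0.1, 0.9]
width: 0.0453
gripper_force: 0.0
```

{"name": "apply_moves", "arguments": {
  "deltas": [0,40,30,-20,0,0,60,60,-30,0,0,60,70,-30,0,0,60,70,-30,0,0,60,70,-30,0]
}}

```text
clock: 35.5
position: [0.4811, -0.0565, 0.2573]
ee_rot: [0.001, -0.001, 1.0, -0.0]
contact_force: [0.3, -0.8, 0.3]
width: 0.0003
gripper_force: 0.0
```

```bash
python3 look.py w16
python3 - <<'E'
from h import *
A=cv2.imread("pics/w16.png");B=cv2.resize(cv2.imread("pics/w16t.png")[130:280,230:390],(640,600))
cv2.imwrite("pics/c16.png",cv2.resize(np.hstack([cv2.resize(A,(480,300)),cv2.resize(B,(320,300))]),(800,300)))
E
```

```text
[ 0.4816 -0.0575  0.2564] [ 0.0001 -0.0002  1.     -0.0003] 35.6
portion0 [262.0, 233.2] 0.63 [ 0.5881 -0.1295  0.    ] [99 82 38]
portion0 [264.6, 198.7] 0.59 [ 0.5403 -0.1238  0.    ] [180 182 179]
portion0 [38.4, 182.6] 0.59 [ 0.5196 -0.4046  0.    ] [73 71 67]
portion0 [450.1, 235.6] 0.63 [ 0.5143 -0.4102  0.    ] [48 50 48]
disc_pink [397.1, 231.8] 0.97 [0.5668 0.0366 0.041 ] [87 52 59]
disc_yellow [334.4, 231.1] 0.6 [ 0.5661 -0.0371  0.041 ] [197 187  79]
disc_yellow [513.5, 266.3] 0.57 [0.6124 0.1817 0.041 ] [54 43 30]
disc_yellow [212.7, 199.2] 0.44 [0.6102 0.1849 0.041 ] [21 21 21]
disc_yellow [246.8, 139.7] 0.26 [0.7636 0.1039 0.041 ] [45 44 46]
```

View pics/c16.png

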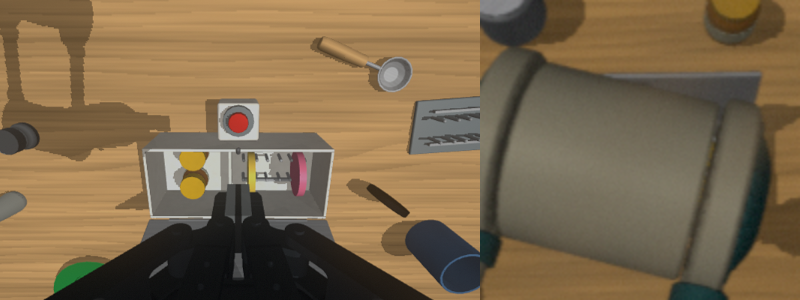

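The view shows both jars in the bay at (193,160) and (193,187), yellow at (252,172) and pink at (298,172), all upright. Next I go behind the lid and work out the closing path.

{"name": "apply_moves", "arguments": {
  "deltas": [0,-40,0,-20,0,0,-80,0,-30,0,0,-120,0,-30,0,0,-160,0,-30,0,0,-200,0,-30,0,0,-214,0,-30,0,0,-214,0,0,0,0,-214,0,40,0,0,-214,0,76,0,0,-214,0,76,0,0,-214,0,76,0]
}}

```text
clock: 36.82
position: [0.6939, -0.0568, 0.1782]
ee_rot: [-0.003, -0.0, 1.0, 0.001]
contact_force: [0.4, -0.4, 1.6]
width: -0.0001
gripper_force: 0.0
```

Run:
```python
from h import *
np.set_printoptions(precision=4,suppress=True)
P=np.array(get_state()["position"]);print(P)
for th in np.arange(1.9,-.01,-.1):
    s=np.interp(th,[0,1.9],[.096,.085])
    C=np.array([.619-s*np.cos(th)+.005*np.sin(th),.087+s*np.sin(th)+.005*np.cos(th)])
    T=C+[.010,.016]
    print(round(th,1),T,"tool x,z mm",-(T[0]-P[0])*1000,-(T[1]-P[2])*1000)
```

```text
[ 0.6939 -0.0568  0.1782]
1.9 [0.6612 0.1818] tool x,z mm 32.70608094989724 -3.661541441945304
1.8 [0.6533 0.1852] tool x,z mm 40.60424031360632 -7.047326497153783
1.7 [0.6451 0.1878] tool x,z mm 48.85790014253422 -9.638011704549253
1.6 [0.6365 0.1896] tool x,z mm 57.3866522011286 -11.396341990926206
1.5 [0.6278 0.1905] tool x,z mm 66.10619424748643 -12.29323008254618
1.4 [0.619  0.1905] tool x,z mm 74.92916321881094 -12.308162225793174
1.3 [0.6102 0.1896] tool x,z mm 83.7660105350636 -11.429518581024034
1.2 [0.6014 0.1878] tool x,z mm 92.52591075108197 -9.654803935034206
1.1 [0.5928 0.1851] tool x,z mm 101.1176943392017 -6.990785281782763
1.0 [0.5845 0.1816] tool x,z mm 109.45079502969224 -3.453533771159256
0.9 [0.5765 0.1772] tool x,z mm 117.43620187974713 0.9316304880557791
0.8 [0.5689 0.172 ] tool x,z mm 124.98740608705982 6.13029127245418
0.7 [0.5619 0.1661] tool x,z mm 132.02133251375437 12.099186208942625
0.6 [0.5555 0.1594] tool x,z mm 138.45924594218928 18.786552301120587
0.5 [0.5497 0.152 ] tool x,z mm 144.22762224629372 26.13256443135592
0.4 [0.5447 0.1441] tool x,z mm 149.25897492993278 34.069863243500585
0.3 [0.5404 0.1356] tool x,z mm 153.49262785547592 42.5241678299364
0.2 [0.537  0.1267] tool x,z mm 156.8754254582787 51.41496770413501
0.1 [0.5346 0.1175] tool x,z mm 159.3623723121327 60.656287646530096
-0.0 [0.533 0.108] tool x,z mm 160.91719457173204 70.15751817716757
```

{"name": "apply_moves", "arguments": {
  "deltas": [0,20,0,-2,0,0,32,0,-4,0,0,41,0,-7,0,0,49,0,-9,0,0,57,0,-11,0,0,66,0,-12,0,0,75,0,-12,0,0,84,0,-11,0,0,92,0,-9,0,0,101,0,-7,0,0,109,0,-3,0,0,109,0,-3,0]
}}

```text
clock: 37.82
position: [0.5835, -0.0565, 0.1825]
ee_rot: [-0.002, -0.0, 1.0, 0.0]
contact_force: [-0.7, -0.3, -0.4]
width: 0.0001
gripper_force: 0.0
```

Run:
```python
from h import *
np.set_printoptions(precision=4,suppress=True)
print(get_state()["position"],get_state()["contact_force"])
s=get_image("scene");t=get_image("top")
for q in ["lid_edge","lid_hinge"]:
    S=place_of(q,s);T=place_of(q,t);print(q,S[:1],T[:1],tri(ray(s,S[0]["point"]),ray(t,T[0]["point"])) if S and T else "", onz(s,S[0]["point"],.17) if S else "")
```

```text
[ 0.5835 -0.0565  0.1825] [-0.6597 -0.2866 -0.4035]
lid_edge [{'point': [344.5, 176.4], 'score': 0.58}] []  [ 0.6199 -0.0428  0.17  ]
lid_hinge [{'point': [341.9, 198.3], 'score': 0.66}] [{'point': [309.2, 190.7], 'score': 0.77}] (array([ 0.6177, -0.0524,  0.0879]), np.float64(0.005513912997942396)) [ 0.7157 -0.0482  0.17  ]
```

Run:
```python
from h import *
np.set_printoptions(precision=1,suppress=True)
s=get_image("scene");w=get_image("wrist");save(w,"w17")
for th in [0,.5,.8,1.0,1.2,1.5,1.75,1.9]:
    print(th,[proj(s,(.619-.11*np.cos(th),y,.087+.11*np.sin(th))) for y in (-.188,.072)],[proj(w,(.619-.11*np.cos(th),y,.087+.11*np.sin(th))) for y in (-.188,.072)])
f=np.array(s["frame"]);h=cv2.cvtColor(f,cv2.COLOR_RGB2HSV)
for c in (310,320,365,372): print(c,[(r,int(h[r,c,1]),int(h[r,c,2])) for r in range(150,222,4)])
```

```text
0 [array([298.6, 175.6]), array([381.6, 176.9])] [array([126.7,  87.3]), array([506.4,  87.4])]
0.5 [array([297.1, 164.4]), array([383. , 165.6])] [array([ 79.7, 114.4]), array([553.1, 114.5])]
0.8 [array([295.9, 161. ]), array([384. , 162.2])] [array([ 53.2, 160.4]), array([579.3, 160.5])]
1.0 [array([294.9, 160.6]), array([384.6, 161.8])] [array([ 40.8, 202.5]), array([591.7, 202.7])]
1.2 [array([294. , 161.6]), array([385.3, 162.8])] [array([ 35. , 249.7]), array([597.4, 249.8])]
1.5 [array([292.6, 166.1]), array([386.2, 167.4])] [array([ 40.9, 317.8]), array([591.6, 317.9])]
1.75 [array([291.5, 172.3]), array([386.8, 173.7])] [array([ 57.3, 361.3]), array([575.3, 361.4])]
1.9 [array([291. , 177.1]), array([387. , 178.5])] [array([ 70.3, 379.1]), array([562.3, 379.2])]
310 [(150, 131, 121), (154, 133, 109), (158, 124, 107), (162, 133, 150), (166, 129, 186), (170, 134, 183), (174, 137, 183), (178, 13, 77), (182, 3, 80), (186, 25, 72), (190, 13, 77), (194, 7, 76), (198, 28, 72), (202, 19, 118), (206, 22, 117), (210, 17, 117), (214, 17, 119), (218, 19, 119)]
320 [(150, 134, 120), (15
[... 152 characters left out ...]
 73), (194, 10, 79), (198, 13, 78), (202, 20, 117), (206, 19, 123), (210, 13, 119), (214, 19, 124), (218, 15, 123)]
365 [(150, 131, 183), (154, 131, 187), (158, 127, 183), (162, 134, 185), (166, 133, 191), (170, 127, 189), (174, 135, 177), (178, 14, 71), (182, 10, 79), (186, 23, 79), (190, 10, 75), (194, 7, 76), (198, 23, 78), (202, 15, 117), (206, 18, 112), (210, 24, 116), (214, 13, 117), (218, 21, 120)]
372 [(150, 128, 187), (154, 130, 184), (158, 130, 180), (162, 130, 183), (166, 124, 192), (170, 132, 180), (174, 137, 156), (178, 16, 63), (182, 20, 76), (186, 4, 71), (190, 13, 78), (194, 7, 74), (198, 13, 77), (202, 21, 119), (206, 25, 112), (210, 22, 114), (214, 18, 113), (218, 18, 115)]
```

The lid has not moved: its edge is still at scene row 177, about 1.88 rad. The fingers passed over it, so the real fingertips sit about level with the TCP. I'll go behind again, deeper.

{"name": "apply_moves", "arguments": {
  "deltas": [0,0,0,-40,0,0,-10,0,-65,0,0,-40,0,-65,0,0,-80,0,-65,0,0,-112,0,-65,0,0,-112,0,-65,0,0,-112,0,-30,0,0,-112,0,5,0,0,-112,0,25,0,0,-112,0,35,0,0,-112,0,35,0]
}}

```text
clock: 39.13
position: [0.6962, -0.0564, 0.1456]
ee_rot: [-0.003, -0.0, 1.0, 0.001]
contact_force: [-1.1, 0.6, 0.2]
width: -0.0001
gripper_force: 0.0
```

Run:
```python
from h import *
np.set_printoptions(precision=4,suppress=True)
P=np.array(get_state()["position"]);print(P,get_state()["contact_force"])
for th in np.arange(1.9,-.01,-.1):
    s=np.interp(th,[0,.6,1.6,1.9],[.096,.09,.07,.065])
    C=np.array([.619-s*np.cos(th)+.005*np.sin(th),.087+s*np.sin(th)+.005*np.cos(th)])
    T=C+[.008,.0]
    print(round(th,1),"tool x,z mm",np.round(-(T[0]-P[0])*1000),np.round(-(T[1]-P[2])*1000))
```

```text
[ 0.6962 -0.0564  0.1456] [-1.0649  0.5798  0.1853]
1.9 tool x,z mm 43.0 -1.0
1.8 tool x,z mm 49.0 -5.0
1.7 tool x,z mm 55.0 -9.0
1.6 tool x,z mm 62.0 -11.0
1.5 tool x,z mm 69.0 -14.0
1.4 tool x,z mm 77.0 -15.0
1.3 tool x,z mm 85.0 -16.0
1.2 tool x,z mm 93.0 -16.0
1.1 tool x,z mm 101.0 -15.0
1.0 tool x,z mm 109.0 -13.0
0.9 tool x,z mm 117.0 -10.0
0.8 tool x,z mm 126.0 -7.0
0.7 tool x,z mm 133.0 -2.0
0.6 tool x,z mm 141.0 4.0
0.5 tool x,z mm 147.0 11.0
0.4 tool x,z mm 152.0 18.0
0.3 tool x,z mm 157.0 26.0
0.2 tool x,z mm 160.0 35.0
0.1 tool x,z mm 163.0 44.0
-0.0 tool x,z mm 165.0 54.0
```

{"name": "apply_moves", "arguments": {
  "deltas": [0,20,0,0,0,0,35,0,0,0,0,43,0,0,0,0,49,0,-2,0,0,55,0,-4,0,0,62,0,-5,0,0,69,0,-6,0,0,77,0,-6,0,0,77,0,-6,0]
}}

```text
clock: 39.88
position: [0.6194, -0.0567, 0.1546]
ee_rot: [-0.001, -0.0, 1.0, 0.0]
contact_force: [-0.4, -0.4, 0.6]
width: -0.0002
gripper_force: 0.1
```

```bash
cat > lid.py <<'E'
from h import *
np.set_printoptions(precision=3,suppress=True)
s=get_image("scene");h=cv2.cvtColor(s["frame"],cv2.COLOR_RGB2HSV)
st=get_state();print(st["position"],np.array(st["contact_force"]),st["clock"])
for c in (310,320,365,372):
    r=next(r for r in range(150,200) if h[r:r+3,c,1].max()<60); print(c,"edge row",r,h[r+5,c,2])
E
python3 lid.py
```

```text
[ 0.62  -0.057  0.155] [ 0.448  0.118 -0.204] 39.9333
310 edge row 165 86
320 edge row 152 28
365 edge row 166 95
372 edge row 166 91
```

{"name": "apply_moves", "arguments": {
  "deltas": [0,8,0,-2,0,0,16,0,-3,0,0,24,0,-3,0,0,32,0,-2,0,0,40,0,0,0,0,49,0,3,0,0,56,0,8,0,0,64,0,14,0,0,70,0,20,0,0,75,0,27,0,0,75,0,27,0]
}}

```text
clock: 40.85
position: [0.5439, -0.0565, 0.1261]
ee_rot: [-0.002, -0.0, 1.0, 0.0]
contact_force: [-0.6, 0.7, 2.3]
width: 0.0003
gripper_force: 0.7
```

```bash
python3 lid.py
```

```text
[ 0.545 -0.057  0.127] [ 0.09  -0.149  1.654] 40.9
310 edge row 166 102
320 edge row 166 106
365 edge row 167 159
372 edge row 167 156
```

{"name": "apply_moves", "arguments": {
  "deltas": [0,5,0,8,0,0,9,0,16,0,0,13,0,22,0,0,16,0,27,0,0,18,0,31,0,0,18,0,34,0,0,18,0,34,0]
}}

```text
clock: 41.48
position: [0.5281, -0.0568, 0.0938]
ee_rot: [0.0, -0.0, 1.0, 0.0]
contact_force: [0.3, -0.7, 1.6]
width: -0.0001
gripper_force: 0.4
```

```bash
python3 lid.py
```

```text
[ 0.528 -0.057  0.093] [ 0.767 -0.267  0.272] 41.5333
310 edge row 174 100
320 edge row 174 96
365 edge row 175 159
372 edge row 175 156
```

{"name": "apply_moves", "arguments": {
  "deltas": [0,0,0,2,0,0,0,0,4,0,0,0,0,6,0,0,0,0,8,0,0,0,0,10,0,0,0,0,10,0]
}}

```text
clock: 42.03
position: [0.5273, -0.0568, 0.0875]
ee_rot: [-0.0, -0.0, 1.0, -0.0]
contact_force: [-9.6, 1.5, 31.0]
width: 0.0003
gripper_force: 15.6
```

{"name": "apply_moves", "arguments": {
  "deltas": [0,0,0,-6,0,0,0,0,-12,0,0,0,0,-50,0,0,0,0,-90,0,0,0,0,-130,0,0,40,40,-150,0,0,80,80,-150,0,0,120,120,-150,0,0,120,160,-150,0,0,120,160,-150,0,0,120,160,-150,0]
}}

```text
clock: 42.95
position: [0.4037, 0.1084, 0.2332]
ee_rot: [-0.002, -0.003, 1.0, 0.002]
contact_force: [0.6, -0.4, 0.0]
width: 0.0003
gripper_force: 0.0
```

```bash
python3 lid.py
python3 - <<'E'
from h import *
t=get_image("top");s=get_image("scene")
np.set_printoptions(precision=3,suppress=True)
for q in ["lid_edge","lid_hinge","preserve","sugar","mug","salt"]:
    T=place_of(q,t);S=place_of(q,s)
    if T and S: print(q,T[0]["score"],tri(ray(t,T[0]["point"]),ray(s,S[0]["point"])))
h=cv2.cvtColor(t["frame"],cv2.COLOR_RGB2HSV);c=h[160:250,290,1]
print([160+i for i in range(90) if c[i]<50][:1],[160+i for i in range(90) if c[i]<50][-1:])
E
```

```text
[0.406 0.106 0.233] [ 0.38  -0.713  0.513] 43.0
310 edge row 175 151
320 edge row 176 145
365 edge row 176 153
372 edge row 176 152
lid_edge 0.75 (array([ 0.506, -0.055,  0.087]), np.float64(0.010289651240878947))
lid_hinge 0.61 (array([ 0.621, -0.058,  0.088]), np.float64(0.0031806179742099434))
preserve 0.96 (array([ 0.779, -0.176, -0.004]), np.float64(0.004562120129956058))
sugar 0.96 (array([0.784, 0.114, 0.008]), np.float64(0.0005149031125823622))
mug 0.95 (array([ 0.718,  0.311, -0.008]), np.float64(0.012464504690420123))
salt 0.71 (array([ 0.639, -0.461,  0.001]), np.float64(0.0051651065881282154))
[189] [238]
```

The lid is latched: its front edge measures (0.506, -0.055, 0.087) with the arm clear. The bystanders have not moved. Handing in.

```bash
python3 -c "from rig import *; print(sign_off())"
```

```text
the job is handed in; nothing more can be done
None
```

Handed in at about 43 s: the lid popped up and was held still against its stop, the yellow and pink discs (mint was absent) and both jars are in the keeper, and the lid is latched shut; the bystanders did not move, and `sign_off()` returned no verdict.

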